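# Park the rolling pin in its board and lock it

### The arm

A 6-joint arm with a two-finger parallel gripper is mounted at the origin on a cart in front of the work surface, level with it; the furniture and walls round the work are solid. World frame = base frame: x ahead of the robot, y to its left, z up, the work surface at z = 0. Lengths are in m, angles in rad, forces in N, time in s.
With the tool pointing down it reaches from about 0.35 to 0.775 m from the base axis. Payload 5.5 kg.
Tool frame: the origin (TCP) lies at the very end of the fingers, on their centre line; the grasp point (between the pads) lies 19 mm behind it; z points along the fingers, y is the line along which they close (so a half turn about z gives the same grasp; the last joint's range is limited). The gripper opens to 85 mm and grips with 20 to 120 N. Pads are 22 mm wide; open, the fingers measure 114 mm over their backs; the gripper's body (76 mm by 85 mm) begins 54 mm behind the grasp point. The pads swing forward as they close: fully open they stand 13 mm farther back than shut.
Start: joints at [1.027, 0.313, 0.046, 1.304, 0, 1.431], TCP at [0.226, 0.529, 0.231] pointing down, gripper open.
Joint ranges: [-2.76, 2.76], [-0.86, 1.69], [-1.03, 1.26], [-2.2, 2.34], [-1.47, 1.5], [-3.14, 3.14]. Speed limits (rad/s): [2.57, 2.57, 3.14, 3.14, 3.14, 3.14].

### API

Orientations are given as a unit quaternion [w, x, y, z].
In Python, from workcell import get_state, read_camera, hand_in gives the robot as it stands.
- The arm moves only by the tool send_rows, never from a script. Its argument "increments" is a list of rows, each an object of numbers: "dx", "dy", "dz": the shift along the world's x, y, z in units of 25 mm (1.0 is 25 mm); "roll": the turn about the world's z in units of 8 degrees (1.0 is 8 degrees); "claw": the opening, from -1 (shut) to 1 (fully open). In form: [{"dx": .., "dy": .., "dz": .., "roll": .., "claw": ..}, ...]. A call has exactly 5 rows; each row is the pose to reach, as a shift and turn from the pose commanded when the call began; what a row does not reach only later rows make up. A row lasts 1/8 s, in which the tool goes at most 62.5 mm and 10.7 degrees, less where a joint would pass 70% of its speed; a pose out of reach is approached as far as the arm can. A call with a gripper value outside its range is refused whole. The fingers move at their own pace and stop on an object; "grip_force" is the grip in N (left out, the last holds). Time passes only in rows, so rows that repeat a pose let the fingers close, or fill a call up. It gives the time, the measured TCP pose, the force, the opening and the grip force at its end, in the units of the state.
- get_state(): the state, without advancing time (a new reading comes with each control period).
- read_camera(name): name is "scene" or "top"; returns a dict with "image" (420x560x3 uint8, blue, green, red), "fx", "fy", "cx", "cy" (pixels), "world_to_cam" (4x4, takes a point from world to camera coordinates). Camera axes: x right, y up, looking along -z (the intrinsics and any distortion apply to the point x, -y, -z); pixel columns grow to the right and rows downward; lengths in m; the calibration is good to about 2 mm. A picture is of the moment at which its call begins. There is no depth.
- hand_in(): hands the job in; it is judged then, once.
The state is a dict: "clock": time; "joint_pos": joint angles; "qvel": joint speeds; "tau": joint torques, N m; "tcp_pos": TCP position; "orientation": TCP orientation; "wrist_force": force on the tool from outside, world axes, zero at the start; "ft_torque": the same for the moment, N m; "finger_gap": finger opening in m; "grip_force": force on a finger pad.
Only numpy, scipy, OpenCV 4.12 (cv2) and the standard library are available. Lean on these libraries where they do the work, as an engineer would, in place of code of your own. Each camera call takes 0.05 s, during which the arm holds its last target. There are 200 camera calls.

### The job

The small rolling pin has been left loose on the rails of the wooden rolling board. Push on its top with your fingertips, in short strokes, to roll it along the rails, never picking it up or letting it run off, until it drops and rests in the two V-notches at the end with the steel turn button. Then push the button's black knob round with a fingertip until the button lies fully over the pin's handle, so that the board can be carried away; leave the things around the board where they are.

Things in the scene. Friction and masses are not known exactly. Their poses are not given: they have to be found in the camera images.
- rolling_board: wooden board fixed to the table, 194 x 380 x 18 mm; origin at the centre of its underside, z up, y along its long side and the rails; its -y end (robot's right) has the notches and turn button. Two wooden rails 15 mm high, 18 mm wide (tops 33 mm above the table), centred at x = -55 and +55 mm, run from y = -176 to +176 mm, without end stops.
- notch_mid (a point): point midway between the two V-notches, level with the rail tops (board x = 0, y = -120 mm, 33 mm above the table); axes as the board's. Each rail has one V-notch across it there, 11.5 mm deep and 33 mm wide at the top; a pin that comes slowly drops in and is caught. On the rails the pin rolls on a few cm after a push, then stops by itself.
- rolling_pin: wooden rolling pin lying across the rails: barrel 50 mm in diameter, 140 long, at each end a handle 23 in diameter, 45 long; 0.26 to 0.44 kg. Origin on its axis at mid length, own x along it; y and z turn with it. Axis 58 mm above the table on the rails (barrel top 83), 52 in the notches (top 77). A finger on its top goes twice as far as the pin and slips off ahead: use several short strokes.
- turn_button (a joint): steel turn button on a post at the pin's far handle (board +x), vertical axis. 0 = closed, at its stop: bar along board +y, over the seated pin's handle. Grows as it opens, clockwise from above; 1.57 = along board +x. Starts at 1.6 to 2.4. Stays where left; about 1 N at the knob turns it. Bar 16 mm wide, 44 long from its axis; clears a seated pin's handle by 3 mm, hits an unseated one.
- button_pivot (a point): turning axis of the turn button at the top of its bar (board x = +87, y = -146 mm; 71.5 mm above the table; the bar is 5 mm thick)
- button_knob (a point): top centre of the black knob that stands on the turn button: 15 mm in diameter, from 71.5 to 94.5 mm above the table, 26 mm from the button's turning axis
- bench_scraper: bench scraper with a steel blade and black grip lying right of the board, 88 x 120 x 14 mm, origin at the centre of its underside; leave it alone
- spread_tub: white plastic food tub with lid standing right of the board, 96 x 137 x 53 mm, origin at the centre of its underside; leave it alone
- steel_beaker: plain steel cup standing left of the board, 76 mm across and 102 mm tall, origin at the centre of its underside; leave it alone

How it is judged:
By the outcome, as a careful person would: the job done as asked, in the order asked, and still so for the second after the job is handed in, with the robot touching nothing.
It also fails if it takes over 54 s, if anything falls off the work surface, if the arm or the gripper's body presses on something with over 40 N, if the wrist force passes 120 N, or if a joint passes its speed limit or range.

## Working session

There is one attempt and no reset: what is moved stays moved. The work goes in short steps, Python scripts to look and compute and a tool call to move; the robot and the scene stay as the last step left them, time stands still between calls to the robot, and variables do not carry over. Pictures are saved under pics/ and viewed, at most 10 in all, crops included, and the job is handed in when it is done.

Besides the shell and the picture viewer there is one more tool, called as name(argument=value, ...), one argument or row to a line, values as JSON. send_rows: Moves the arm, as the interface text tells. Its arguments: {"type":"object","properties":{"increments":{"type":"array","items":{"type":"object","properties":{"dx":{"type":"number"},"dy":{"type":"number"},"dz":{"type":"number"},"roll":{"type":"number"},"claw":{"type":"number"}}}},"grip_force":{"type":"number"}},"required":["increments"]}

```bash
ls; mkdir -p pics; cat > h.py <<'E'
import numpy as np,cv2
from workcell import get_state, read_camera, hand_in
def ray(c,u,v):
    d=np.array([(u-c["cx"])/c["fx"],-(v-c["cy"])/c["fy"],-1.0])
    M=np.array(c["world_to_cam"]);R=M[:3,:3];t=M[:3,3]
    return -R.T@t,R.T@d
def onz(c,u,v,z):
    o,d=ray(c,u,v);return o+d*(z-o[2])/d[2]
def proj(c,p):
    q=np.array(c["world_to_cam"])@np.append(p,1);return c["cx"]+c["fx"]*q[0]/-q[2],c["cy"]-c["fy"]*q[1]/-q[2]
E
python3 - <<'E'
from h import *
s=get_state();print(s)
for n in("scene","top"):
    c=read_camera(n);cv2.imwrite(f"pics/{n}0.png",c["image"]);print({k:v for k,v in c.items() if k!="image"})
E
```

```text
pics
{'clock': 0.0, 'joint_pos': array([ 1.02739922e+00,  3.13978371e-01,  4.49449734e-02,  1.30357131e+00,
       -6.38542056e-06,  1.43118471e+00]), 'qvel': array([ 0.0005004 , -0.00141966,  0.00038721, -0.00134674, -0.00057743,
       -0.00138875]), 'tau': array([ 1.59401818e-03, -4.80626750e+01,  2.98532724e+01,  1.91081723e-02,
       -1.79333369e-04, -2.24368236e-06]), 'tcp_pos': array([0.22566644, 0.52830597, 0.23040748]), 'orientation': array([-2.99810154e-04,  2.00523909e-01,  9.79688391e-01, -8.53046194e-04]), 'wrist_force': array([ 0.28249897, -0.20161658, -0.65087625]), 'ft_torque': array([ 0.0236587 ,  0.00417221, -0.0105928 ]), 'grip_force': 0.0, 'finger_gap': 0.08571070854093514}
{'fx': 385.47294855404897, 'fy': 385.47294855404897, 'cx': 278.7951358091674, 'cy': 210.77085172848692, 'world_to_cam': array([[ 0.72152832, -0.69195661,  0.02435028, -0.38281052],
       [ 0.33044392,  0.37504475,  0.86611099, -0.22001242],
       [-0.60844366, -0.61687721,  0.49925827, -0.84982159],
       [ 0.        ,  0.        ,  0.        ,  1.        ]])}
{'fx': 465.27807557877827, 'fy': 465.27807557877827, 'cx': 273.9543611193485, 'cy': 210.21135609040135, 'world_to_cam': array([[-0.09453932, -0.99551779, -0.00257759,  0.02005177],
       [ 0.97380083, -0.09301426,  0.20750974, -0.51064781],
       [-0.20681939,  0.01710777,  0.97822956, -1.23837227],
       [ 0.        ,  0.        ,  0.        ,  1.        ]])}
```

View pics/top0.png

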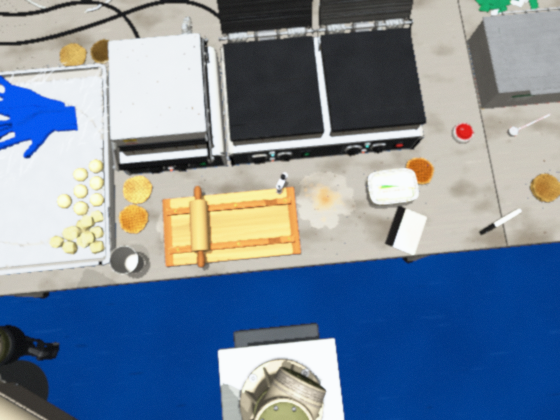

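View pics/scene0.png

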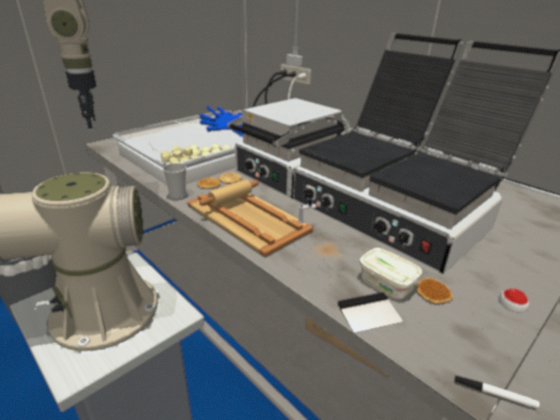

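The top view shows the board with corners at about (163,198), (293,187), (300,254) and (168,267). The pin lies across it at about (200,228), and the button is near (282,183). The scene view agrees, and the beaker stands close to the pin's end. Next I'll zoom in and measure.

```bash
python3 - <<'E'
from h import *
c=read_camera("top");im=c["image"]
x0,y0,x1,y1=105,165,310,280
cv2.imwrite("pics/topz.png",cv2.resize(im[y0:y1,x0:x1],None,fx=3.8,fy=3.8,interpolation=cv2.INTER_CUBIC))
hsv=cv2.cvtColor(im,cv2.COLOR_BGR2HSV)
m=cv2.inRange(hsv,(8,60,80),(32,255,255));m[:, :155]=0;m[:, 306:]=0;m[:183]=0;m[275:]=0
m=cv2.morphologyEx(m,cv2.MORPH_OPEN,np.ones((3,3)))
cs,_=cv2.findContours(m,0,2);k=max(cs,key=cv2.contourArea)
r=cv2.minAreaRect(k);print(r,cv2.contourArea(k))
for p in cv2.boxPoints(r):print(p,onz(c,*p,0.018))
for n,(u,v) in dict(c1=(163,198),c2=(293,187),c3=(300,254),c4=(168,267)).items():print(n,onz(c,u,v,0.018))
E
```

```text
((230.67848205566406, 224.71231079101562), (81.26358032226562, 136.51171875), 86.8201675415039) 9106.0
[160.27386 187.92924] [0.61441595 0.29132151 0.018     ]
[296.5754  180.35692] [ 0.59947365 -0.10259296  0.018     ]
[301.0831  261.49536] [ 0.3650035  -0.09057814  0.018     ]
[164.78156 269.0677 ] [0.38001923 0.28909556 0.018     ]
c1 [0.58378124 0.28483614 0.018     ]
c2 [ 0.58070096 -0.0902482   0.018     ]
c3 [ 0.38612681 -0.08979437  0.018     ]
c4 [0.38490219 0.27990468 0.018     ]
```

View pics/topz.png

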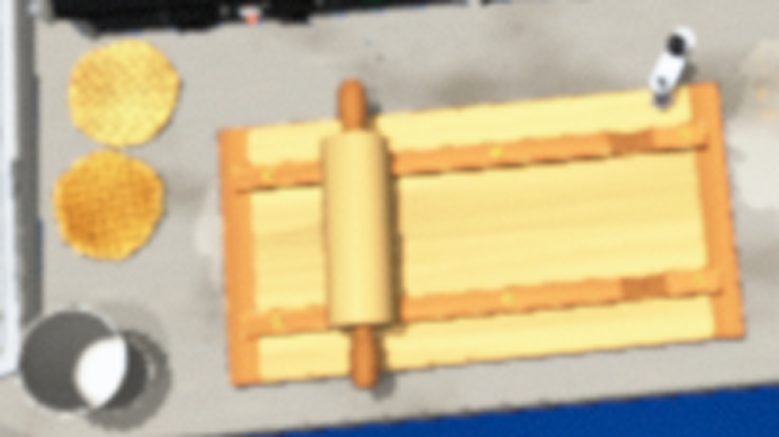

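The zoomed crop shows board corners at (219,130), (718,84), (744,337) and (231,385). The pin handle ends are at (350,82) and (365,385), and the notches at (630,142) and (643,287). The black knob is at (680,43), with the button's pivot near (662,97). I'll fit the board frame from these.

```bash
cat >> h.py <<'E'
def fitboard(c,px):
    B=np.array([[97,190],[97,-190],[-97,-190],[-97,190]])/1e3
    W=np.array([onz(c,u,v,.018)[:2] for u,v in px])
    b=B-B.mean(0);w=W-W.mean(0)
    th=np.arctan2((b[:,0]*w[:,1]-b[:,1]*w[:,0]).sum(),(b*w).sum())
    R=np.array([[np.cos(th),-np.sin(th)],[np.sin(th),np.cos(th)]])
    t=W.mean(0)
    print("th",th,"t",t,"res mm",((B@R.T+t-W)*1e3).round(1).tolist());return R,t
E
python3 - <<'E'
from h import *
c=read_camera("top")
f=lambda u,v:(105+(u+.5)/3.8-.5,165+(v+.5)/3.8-.5)
R,t=fitboard(c,[f(219,130),f(718,84),f(744,337),f(231,385)])
np.savez("b.npz",R=R,t=t)
tb=lambda p:(R.T@(p[:2]-t)*1e3).round(1)
W=lambda x,y:(R@[x/1e3,y/1e3]+t).round(4)
print("pivot,notch",W(87,-146),W(0,-120))
print("dir board +y",R[:,1], "+x",R[:,0])
for n,p,z in [("pinfar",(351,130),.058),("pinfarend",(350,82),.058),("pinnear",(364,325),.058),("pinnearend",(365,386),.058),("knob",(680,43),.0945),("n1",(630,142),.033),("n2",(643,287),.033),("barL",(324,230),.058),("barR",(390,230),.058)]:
    q=onz(c,*f(*p),z);print(n,q.round(4),tb(q))
for n in [(0,190),(0,-190),(97,0)]:
    pass
# beaker and griddle front
for n,p,z in [("beaker rim",(75,360),.102),("griddle",(300,20),.0)]:
    q=onz(c,*f(*p),z);print(n,q.round(3),tb(q))
E
```

```text
th -0.0011587901926765512 t [0.48481204 0.09770392] res mm [[0.5, 0.5], [0.3, -0.4], [-0.3, -1.0], [-0.5, 0.9]]
pivot,notch [ 0.5716 -0.0484] [ 0.4847 -0.0223]
dir board +y [0.00115879 0.99999933] +x [ 0.99999933 -0.00115879]
pinfar [0.5619 0.1817 0.058 ] [77.  84.1]
pinfarend [0.5982 0.1803 0.058 ] [113.3  82.7]
pinnear [0.4178 0.1811 0.058 ] [-67.1  83.3]
pinnearend [0.3743 0.1831 0.058 ] [-110.6   85.3]
knob [ 0.5943 -0.0629  0.0945] [ 109.6 -160.5]
n1 [ 0.5392 -0.0211  0.033 ] [  54.6 -118.7]
n2 [ 0.4298 -0.0204  0.033 ] [ -54.9 -118.2]
barL [0.4895 0.2057 0.058 ] [  4.5 108. ]
barR [0.4849 0.1581 0.058 ] [ 0.  60.4]
beaker rim [0.406 0.374 0.102] [-78.7 276.3]
griddle [0.668 0.225 0.   ] [183. 127.]
```

send_rows(
  increments=[
    {"dx": 2, "dy": -2.5, "dz": 0, "roll": -1.3, "claw": 0},
    {"dx": 3.5, "dy": -4.5, "dz": 0, "roll": -2.6, "claw": 0},
    {"dx": 5, "dy": -6.5, "dz": 0, "roll": -3.9, "claw": 0},
    {"dx": 6.5, "dy": -8.5, "dz": 0, "roll": -5.2, "claw": 0},
    {"dx": 8, "dy": -10.3, "dz": -0.5, "roll": -6.5, "claw": 0},
  ],
)

```text
clock: 0.82
tcp_pos: [0.4182, 0.281, 0.2218]
orientation: [0.0, 0.612, 0.791, 0.001]
wrist_force: [0.9, 0.7, 0.8]
finger_gap: 0.0427
grip_force: 0.0
```

send_rows(
  increments=[
    {"dx": 1.2, "dy": -1.5, "dz": -0.5, "roll": -0.9, "claw": 0},
    {"dx": 2.0, "dy": -2.6, "dz": -1.5, "roll": -1.6, "claw": 0},
    {"dx": 2.45, "dy": -3.2, "dz": -2.6, "roll": -1.85, "claw": 0},
    {"dx": 2.45, "dy": -3.2, "dz": -3.6, "roll": -1.85, "claw": 0},
    {"dx": 2.45, "dy": -3.2, "dz": -4.1, "roll": -1.85, "claw": 0},
  ],
)

```text
clock: 1.45
tcp_pos: [0.4773, 0.2019, 0.1172]
orientation: [-0.001, 0.707, 0.707, -0.001]
wrist_force: [-1.0, 0.1, -0.5]
finger_gap: 0.0426
grip_force: 0.0
```

send_rows(
  increments=[
    {"dz": -0.3, "claw": 0},
    {"dz": -0.6, "claw": 0},
    {"dz": -0.9, "claw": 0},
    {"dz": -1.0, "claw": 0},
    {"dz": -1.0, "claw": 0},
  ],
)

```text
schema error: expected keys dx, dy, dz, roll, claw
```

```bash
python3 - <<'E'
from h import *
s=get_state();print(s["tcp_pos"],s["wrist_force"])
a=read_camera("scene")["image"];b=read_camera("top")["image"]
a=cv2.resize(a[120:270,160:340],(720,600),interpolation=3)
cv2.imwrite("pics/s1.png",a)
E
```

```text
[0.47725627 0.2018895  0.11715072] [-0.98082223  0.08426271 -0.50206399]
```

View pics/s1.png

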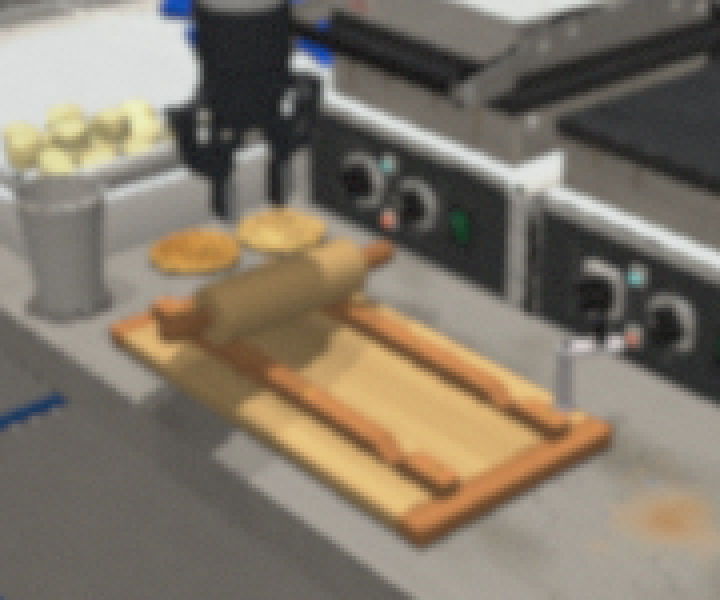

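The crop shows the two fingertips hovering just above and behind the pin, which is still in place. The next move is to descend.

send_rows(
  increments=[
    {"dx": 0, "dy": 0, "dz": -0.2, "roll": 0, "claw": 0},
    {"dx": 0, "dy": 0, "dz": -0.5, "roll": 0, "claw": 0},
    {"dx": 0, "dy": 0, "dz": -0.8, "roll": 0, "claw": 0},
    {"dx": 0, "dy": 0, "dz": -1.0, "roll": 0, "claw": 0},
    {"dx": 0, "dy": 0, "dz": -1.0, "roll": 0, "claw": 0},
  ],
)

```text
clock: 2.17
tcp_pos: [0.4777, 0.2024, 0.0932]
orientation: [-0.0, 0.707, 0.708, -0.0]
wrist_force: [0.6, 0.0, -0.7]
finger_gap: 0.0427
grip_force: 0.0
```

send_rows(
  increments=[
    {"dx": 0.3, "dy": -0.48, "dz": 0, "roll": 0, "claw": 0},
    {"dx": 0.3, "dy": -0.48, "dz": -0.2, "roll": 0, "claw": 0},
    {"dx": 0.3, "dy": -0.48, "dz": -0.34, "roll": 0, "claw": 0},
    {"dx": 0.3, "dy": -0.48, "dz": -0.42, "roll": 0, "claw": 0},
    {"dx": 0.3, "dy": -0.48, "dz": -0.48, "roll": 0, "claw": 0},
  ],
)

```text
clock: 2.8
tcp_pos: [0.4854, 0.1906, 0.0815]
orientation: [-0.0, 0.707, 0.708, -0.0]
wrist_force: [-0.6, 0.4, 0.0]
finger_gap: 0.0428
grip_force: 0.0
```

send_rows(
  increments=[
    {"dx": 0, "dy": 0, "dz": -0.04, "roll": 0, "claw": 0},
    {"dx": 0, "dy": 0, "dz": -0.08, "roll": 0, "claw": 0},
    {"dx": 0, "dy": 0, "dz": -0.12, "roll": 0, "claw": 0},
    {"dx": 0, "dy": 0, "dz": -0.16, "roll": 0, "claw": 0},
    {"dx": 0, "dy": 0, "dz": -0.16, "roll": 0, "claw": 0},
  ],
)

```text
clock: 3.42
tcp_pos: [0.4857, 0.1915, 0.0803]
orientation: [-0.0, 0.706, 0.708, 0.001]
wrist_force: [-6.2, 0.9, 18.1]
finger_gap: 0.0425
grip_force: 9.5
```

send_rows(
  increments=[
    {"dx": 0, "dy": -0.25, "dz": 0.03, "roll": 0, "claw": 0},
    {"dx": 0, "dy": -0.6, "dz": 0.03, "roll": 0, "claw": 0},
    {"dx": 0, "dy": -1.0, "dz": 0.03, "roll": 0, "claw": 0},
    {"dx": 0, "dy": -1.4, "dz": 0.03, "roll": 0, "claw": 0},
    {"dx": 0, "dy": -1.8, "dz": 0.8, "roll": 0, "claw": 0},
  ],
)

```text
clock: 4.05
tcp_pos: [0.4846, 0.1452, 0.0975]
orientation: [-0.0, 0.707, 0.708, -0.001]
wrist_force: [-0.4, 0.7, 0.1]
finger_gap: 0.0427
grip_force: 0.0
```

```bash
cat >> h.py <<'E'
def pin(z=.058):
    """pin axis in the board frame from the near handle (dark orange, board x<-70) and barrel seen from the top"""
    c=read_camera("top");im=c["image"];b=np.load("b.npz");R,t=b["R"],b["t"]
    hsv=cv2.cvtColor(im,cv2.COLOR_BGR2HSV)
    ys=np.arange(-190,190,1.0);out=[]
    for bx in (-88,-80,88,95):   # handle rows, clear of rails
        P=[proj(c,np.append(R@[bx/1e3,y/1e3]+t,z)) for y in ys]
        uv=np.array(P,np.float32)
        g=cv2.remap(hsv,uv[None,:,0],uv[None,:,1],cv2.INTER_LINEAR)[0].astype(int)
        m=(g[:,0]<17)&(g[:,1]>150)&(g[:,2]>60)&(np.abs(ys)<160)
        out.append((bx,ys[m].min() if m.any() else None,ys[m].max() if m.any() else None,int(m.sum()),float(np.median(ys[m])) if m.any() else None))
    s=get_state();print(s["clock"],s["tcp_pos"].round(4),"tcp board y",(R.T@(s["tcp_pos"][:2]-t)*1e3).round(1))
    for o in out:print(o)
    return c
E
python3 - <<'E'
from h import *
c=pin();c=pin()
cv2.imwrite("pics/t2.png",cv2.resize(c["image"][165:280,105:310],None,fx=3.8,fy=3.8,interpolation=2))
E
```

```text
4.1 [0.4866 0.1446 0.1004] tcp board y [ 1.7 46.9]
(-88, None, None, 0, None)
(-80, None, None, 0, None)
(88, None, None, 0, None)
(95, None, None, 0, None)
4.15 [0.487  0.1452 0.0995] tcp board y [ 2.2 47.5]
(-88, None, None, 0, None)
(-80, None, None, 0, None)
(88, None, None, 0, None)
(95, None, None, 0, None)
```

View pics/t2.png

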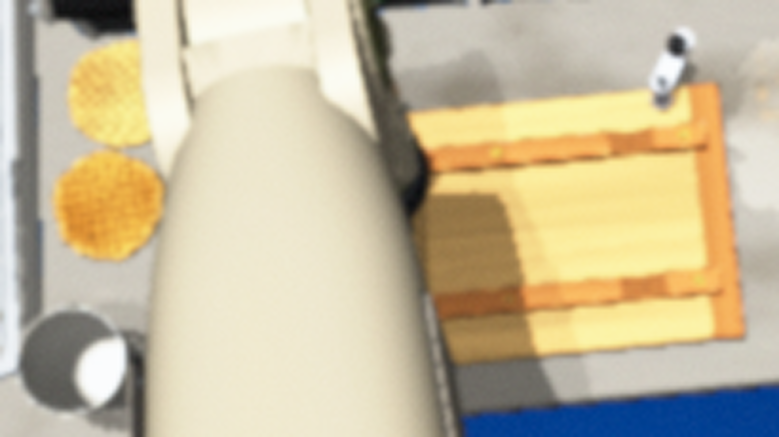

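The arm covers the pin in the top view; only the board's right part is visible, so I'll use the scene camera to track the handles.

```bash
cat >> h.py <<'E'
def spin(im=None,z=.058):
    c=read_camera("scene")
    if im is None:im=c["image"]
    b=np.load("b.npz");R,t=b["R"],b["t"];hsv=cv2.cvtColor(im,cv2.COLOR_BGR2HSV)
    ys=np.arange(-190,190,1.0)
    for bx in (90,100,108,-80,-90,-100):
        uv=np.array([proj(c,np.append(R@[bx/1e3,y/1e3]+t,z)) for y in ys],np.float32)
        g=cv2.remap(hsv,uv[None,:,0],uv[None,:,1],cv2.INTER_LINEAR)[0].astype(int)
        m=(g[:,0]<20)&(g[:,1]>140)
        r=np.split(ys[m],np.where(np.diff(ys[m])>1.5)[0]+1)
        print(bx,[(a[0],a[-1]) for a in r if len(a)>8])
    return c
E
python3 - <<'E'
from h import *
c=read_camera("scene");print(ray(c,0,0)[0])
spin(cv2.imread("pics/scene0.png"));print();spin();print(get_state()["clock"])
E
```

```text
[-0.16815816 -0.70660933  0.62415717]
90 []
100 [(np.float64(76.0), np.float64(92.0))]
108 [(np.float64(80.0), np.float64(93.0))]
-80 [(np.float64(-190.0), np.float64(-165.0)), (np.float64(-151.0), np.float64(29.0)), (np.float64(79.0), np.float64(125.0))]
-90 [(np.float64(-190.0), np.float64(31.0)), (np.float64(70.0), np.float64(121.0))]
-100 [(np.float64(75.0), np.float64(103.0))]

90 []
100 [(np.float64(51.0), np.float64(67.0))]
108 [(np.float64(54.0), np.float64(66.0))]
-80 [(np.float64(-190.0), np.float64(-164.0)), (np.float64(-151.0), np.float64(12.0)), (np.float64(51.0), np.float64(126.0))]
-90 [(np.float64(-190.0), np.float64(-34.0)), (np.float64(-32.0), np.float64(10.0)), (np.float64(45.0), np.float64(121.0))]
-100 [(np.float64(53.0), np.float64(74.0))]
4.3
```

send_rows(
  increments=[
    {"dx": 0, "dy": 0.8, "dz": 0, "roll": 0, "claw": 0},
    {"dx": 0, "dy": 0.8, "dz": -0.3, "roll": 0, "claw": 0},
    {"dx": 0, "dy": 0.8, "dz": -0.6, "roll": 0, "claw": 0},
    {"dx": 0, "dy": 0.8, "dz": -0.7, "roll": 0, "claw": 0},
    {"dx": 0, "dy": 0.8, "dz": -0.76, "roll": 0, "claw": 0},
  ],
)

```text
clock: 4.92
tcp_pos: [0.4852, 0.1658, 0.0801]
orientation: [-0.0, 0.707, 0.708, 0.0]
wrist_force: [-7.7, 2.7, 24.6]
finger_gap: 0.0426
grip_force: 12.3
```

send_rows(
  increments=[
    {"dx": 0, "dy": -0.25, "dz": 0, "roll": 0, "claw": 0},
    {"dx": 0, "dy": -0.65, "dz": 0, "roll": 0, "claw": 0},
    {"dx": 0, "dy": -1.1, "dz": 0, "roll": 0, "claw": 0},
    {"dx": 0, "dy": -1.55, "dz": 0, "roll": 0, "claw": 0},
    {"dx": 0, "dy": -1.9, "dz": 0.8, "roll": 0, "claw": 0},
  ],
)

```text
clock: 5.55
tcp_pos: [0.4841, 0.1171, 0.0978]
orientation: [-0.001, 0.707, 0.707, -0.001]
wrist_force: [-0.3, 0.0, -0.5]
finger_gap: 0.0424
grip_force: 0.0
```

```bash
python3 - <<'E'
from h import *
spin();print(get_state()["clock"],get_state()["tcp_pos"]-[0,.0977,0])
E
```

```text
90 []
100 [(np.float64(27.0), np.float64(41.0))]
108 [(np.float64(30.0), np.float64(42.0))]
-80 [(np.float64(-190.0), np.float64(-165.0)), (np.float64(-151.0), np.float64(-17.0)), (np.float64(41.0), np.float64(124.0))]
-90 [(np.float64(-190.0), np.float64(-85.0)), (np.float64(-39.0), np.float64(-17.0)), (np.float64(21.0), np.float64(120.0))]
-100 [(np.float64(28.0), np.float64(48.0))]
5.6 [0.4861838  0.01881941 0.10075258]
```

send_rows(
  increments=[
    {"dx": 0, "dy": 0.9, "dz": 0, "roll": 0, "claw": 0},
    {"dx": 0, "dy": 0.9, "dz": -0.3, "roll": 0, "claw": 0},
    {"dx": 0, "dy": 0.9, "dz": -0.6, "roll": 0, "claw": 0},
    {"dx": 0, "dy": 0.9, "dz": -0.7, "roll": 0, "claw": 0},
    {"dx": 0, "dy": 0.9, "dz": -0.76, "roll": 0, "claw": 0},
  ],
)

```text
clock: 6.22
tcp_pos: [0.4848, 0.1404, 0.0796]
orientation: [-0.001, 0.707, 0.707, -0.0]
wrist_force: [-4.5, 2.3, 10.7]
finger_gap: 0.0424
grip_force: 5.3
```

send_rows(
  increments=[
    {"dx": 0, "dy": -0.3, "dz": 0, "roll": 0, "claw": 0},
    {"dx": 0, "dy": -0.8, "dz": 0, "roll": 0, "claw": 0},
    {"dx": 0, "dy": -1.3, "dz": 0, "roll": 0, "claw": 0},
    {"dx": 0, "dy": -1.75, "dz": 0, "roll": 0, "claw": 0},
    {"dx": 0, "dy": -2.0, "dz": 0.8, "roll": 0, "claw": 0},
  ],
)

```text
clock: 6.85
tcp_pos: [0.4842, 0.0897, 0.099]
orientation: [-0.001, 0.707, 0.707, -0.001]
wrist_force: [0.5, -0.0, 0.5]
finger_gap: 0.0425
grip_force: 0.0
```

```bash
python3 - <<'E'
from h import *
spin();print(get_state()["clock"],get_state()["tcp_pos"]-[0,.0977,0])
E
```

```text
90 []
100 [(np.float64(-3.0), np.float64(11.0))]
108 [(np.float64(0.0), np.float64(11.0))]
-80 [(np.float64(-190.0), np.float64(-164.0)), (np.float64(-151.0), np.float64(-66.0)), (np.float64(-64.0), np.float64(-44.0)), (np.float64(2.0), np.float64(12.0)), (np.float64(17.0), np.float64(125.0))]
-90 [(np.float64(-190.0), np.float64(-109.0)), (np.float64(-98.0), np.float64(-79.0)), (np.float64(-74.0), np.float64(-44.0)), (np.float64(-8.0), np.float64(121.0))]
-100 [(np.float64(-6.0), np.float64(14.0))]
6.9 [ 0.48649027 -0.00840166  0.10202118]
```

send_rows(
  increments=[
    {"dx": 0, "dy": 0.78, "dz": 0, "roll": 0, "claw": 0},
    {"dx": 0, "dy": 0.78, "dz": -0.3, "roll": 0, "claw": 0},
    {"dx": 0, "dy": 0.78, "dz": -0.6, "roll": 0, "claw": 0},
    {"dx": 0, "dy": 0.78, "dz": -0.7, "roll": 0, "claw": 0},
    {"dx": 0, "dy": 0.78, "dz": -0.78, "roll": 0, "claw": 0},
  ],
)

```text
clock: 7.52
tcp_pos: [0.4853, 0.1097, 0.0797]
orientation: [-0.0, 0.707, 0.707, -0.0]
wrist_force: [-2.7, 0.6, 6.5]
finger_gap: 0.043
grip_force: 3.0
```

send_rows(
  increments=[
    {"dx": 0, "dy": -0.3, "dz": 0, "roll": -0.06, "claw": 0},
    {"dx": 0, "dy": -0.8, "dz": 0, "roll": -0.12, "claw": 0},
    {"dx": 0, "dy": -1.3, "dz": 0, "roll": -0.18, "claw": 0},
    {"dx": 0, "dy": -1.75, "dz": 0, "roll": -0.22, "claw": 0},
    {"dx": 0, "dy": -2.0, "dz": 0.8, "roll": -0.22, "claw": 0},
  ],
)

```text
clock: 8.15
tcp_pos: [0.4844, 0.0592, 0.0995]
orientation: [-0.001, 0.718, 0.696, -0.001]
wrist_force: [-0.1, -0.2, 0.1]
finger_gap: 0.0426
grip_force: 0.0
```

```bash
python3 - <<'E'
from h import *
spin();c=spin();print(get_state()["clock"],get_state()["tcp_pos"]-[0,.0977,0])
cv2.imwrite("pics/s3.png",cv2.resize(c["image"][120:270,160:340],(720,600),interpolation=3))
E
```

```text
90 []
100 [(np.float64(-36.0), np.float64(-21.0))]
108 [(np.float64(-32.0), np.float64(-20.0))]
-80 [(np.float64(-190.0), np.float64(-162.0)), (np.float64(-155.0), np.float64(-119.0)), (np.float64(-116.0), np.float64(-76.0)), (np.float64(-36.0), np.float64(-27.0)), (np.float64(-22.0), np.float64(125.0))]
-90 [(np.float64(-190.0), np.float64(-135.0)), (np.float64(-125.0), np.float64(-111.0)), (np.float64(-107.0), np.float64(-88.0)), (np.float64(-38.0), np.float64(121.0))]
-100 [(np.float64(-34.0), np.float64(-14.0))]
90 []
100 [(np.float64(-37.0), np.float64(-22.0))]
108 [(np.float64(-33.0), np.float64(-22.0))]
-80 [(np.float64(-190.0), np.float64(-160.0)), (np.float64(-154.0), np.float64(-136.0)), (np.float64(-131.0), np.float64(-118.0)), (np.float64(-116.0), np.float64(-95.0)), (np.float64(-91.0), np.float64(-74.0)), (np.float64(-35.0), np.float64(125.0))]
-90 [(np.float64(-190.0), np.float64(-134.0)), (np.float64(-124.0), np.float64(-105.0)), (np.float64(-101.0), np.float64(-87.0)), (np.float64(-38.0), np.float64(-26.0)), (np.float64(-24.0), np.float64(121.0))]
-100 [(np.float64(-37.0), np.float64(-16.0))]
8.25 [ 0.48725451 -0.03856187  0.10194834]
```

View pics/s3.png

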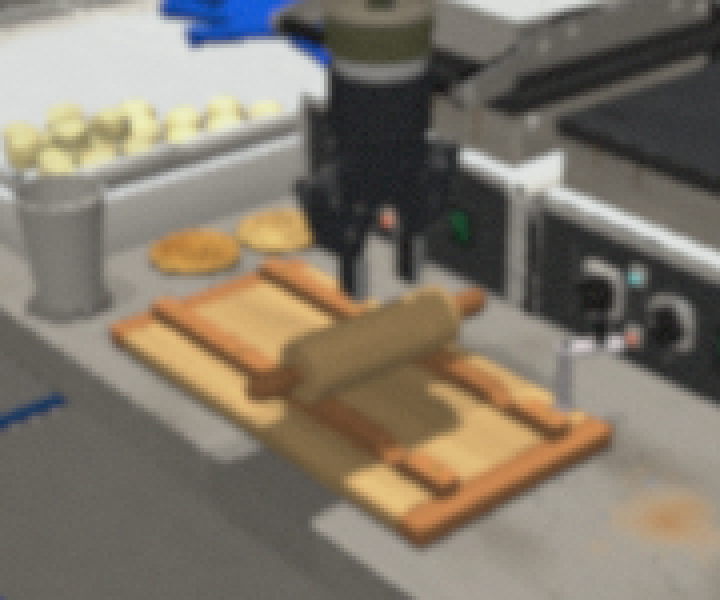

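The crop shows the pin mid-board and square to the rails, with the notches still ahead of it and the fingers hovering behind.

send_rows(
  increments=[
    {"dx": 0, "dy": 0.5, "dz": 0, "roll": 0.2, "claw": 0},
    {"dx": 0, "dy": 0.5, "dz": -0.3, "roll": 0.2, "claw": 0},
    {"dx": 0, "dy": 0.5, "dz": -0.6, "roll": 0.2, "claw": 0},
    {"dx": 0, "dy": 0.5, "dz": -0.7, "roll": 0.2, "claw": 0},
    {"dx": 0, "dy": 0.5, "dz": -0.8, "roll": 0.2, "claw": 0},
  ],
)

```text
clock: 8.88
tcp_pos: [0.485, 0.0726, 0.0806]
orientation: [-0.0, 0.708, 0.707, -0.0]
wrist_force: [-6.8, 0.2, 22.2]
finger_gap: 0.0429
grip_force: 10.9
```

```bash
python3 - <<'E'
from h import *
spin();print(get_state()["clock"],get_state()["tcp_pos"]-[0,.0977,0])
E
```

```text
90 []
100 [(np.float64(-38.0), np.float64(-25.0))]
108 [(np.float64(-35.0), np.float64(-25.0))]
-80 [(np.float64(-190.0), np.float64(-164.0)), (np.float64(-151.0), np.float64(-78.0)), (np.float64(-38.0), np.float64(125.0))]
-90 [(np.float64(-190.0), np.float64(-123.0)), (np.float64(-118.0), np.float64(-89.0)), (np.float64(-35.0), np.float64(121.0))]
-100 [(np.float64(-37.0), np.float64(-20.0))]
8.925 [ 0.48495417 -0.02515011  0.08085416]
```

send_rows(
  increments=[
    {"dx": 0, "dy": -0.3, "dz": 0.03, "roll": 0, "claw": 0},
    {"dx": 0, "dy": -0.7, "dz": 0.03, "roll": 0, "claw": 0},
    {"dx": 0, "dy": -1.1, "dz": 0.03, "roll": 0, "claw": 0},
    {"dx": 0, "dy": -1.5, "dz": 0.03, "roll": 0, "claw": 0},
    {"dx": 0, "dy": -1.75, "dz": 0.8, "roll": 0, "claw": 0},
  ],
)

```text
clock: 9.55
tcp_pos: [0.4845, 0.0278, 0.0989]
orientation: [-0.001, 0.708, 0.706, -0.001]
wrist_force: [0.1, 0.0, -0.1]
finger_gap: 0.0426
grip_force: 0.0
```

send_rows(
  increments=[
    {"dx": 0, "dy": 0.4, "dz": 0, "roll": 0, "claw": 0},
    {"dx": 0, "dy": 0.7, "dz": 0, "roll": 0, "claw": 0},
    {"dx": 0, "dy": 0.7, "dz": -0.1, "roll": 0, "claw": 0},
    {"dx": 0, "dy": 0.7, "dz": -0.2, "roll": 0, "claw": 0},
    {"dx": 0, "dy": 0.7, "dz": -0.3, "roll": 0, "claw": 0},
  ],
)

```text
clock: 10.18
tcp_pos: [0.4853, 0.0463, 0.0922]
orientation: [-0.0, 0.708, 0.707, -0.0]
wrist_force: [0.4, 0.0, 0.1]
finger_gap: 0.0425
grip_force: 0.0
```

```bash
python3 - <<'E'
from h import *
spin();print(get_state()["clock"],get_state()["tcp_pos"]-[0,.0977,0])
E
```

```text
90 []
100 [(np.float64(-63.0), np.float64(-49.0))]
108 [(np.float64(-60.0), np.float64(-50.0))]
-80 [(np.float64(-190.0), np.float64(-162.0)), (np.float64(-147.0), np.float64(-115.0)), (np.float64(-112.0), np.float64(-99.0)), (np.float64(-59.0), np.float64(125.0))]
-90 [(np.float64(-190.0), np.float64(-124.0)), (np.float64(-67.0), np.float64(121.0))]
-100 [(np.float64(-57.0), np.float64(-45.0))]
10.225 [ 0.48519691 -0.05144321  0.09192037]
```

send_rows(
  increments=[
    {"dx": 0, "dy": 0.15, "dz": -0.15, "roll": 0, "claw": 0},
    {"dx": 0, "dy": 0.15, "dz": -0.3, "roll": 0, "claw": 0},
    {"dx": 0, "dy": 0.15, "dz": -0.4, "roll": 0, "claw": 0},
    {"dx": 0, "dy": 0.15, "dz": -0.46, "roll": 0, "claw": 0},
    {"dx": 0, "dy": 0.15, "dz": -0.5, "roll": 0, "claw": 0},
  ],
)

```text
clock: 10.85
tcp_pos: [0.4857, 0.0499, 0.0806]
orientation: [0.0, 0.708, 0.706, 0.0]
wrist_force: [-2.0, 0.3, 9.3]
finger_gap: 0.0428
grip_force: 4.6
```

send_rows(
  increments=[
    {"dx": 0, "dy": -0.3, "dz": 0, "roll": 0, "claw": 0},
    {"dx": 0, "dy": -0.7, "dz": 0, "roll": 0, "claw": 0},
    {"dx": 0, "dy": -1.1, "dz": 0, "roll": 0, "claw": 0},
    {"dx": 0, "dy": -1.5, "dz": 0, "roll": 0, "claw": 0},
    {"dx": 0, "dy": -1.75, "dz": 0.7, "roll": 0, "claw": 0},
  ],
)

```text
clock: 11.48
tcp_pos: [0.4845, 0.0059, 0.0971]
orientation: [-0.001, 0.708, 0.706, -0.001]
wrist_force: [-0.5, 0.1, 0.4]
finger_gap: 0.0426
grip_force: 0.0
```

send_rows(
  increments=[
    {"dx": 0, "dy": 0.4, "dz": 0, "roll": 0, "claw": 0},
    {"dx": 0, "dy": 0.7, "dz": 0, "roll": 0, "claw": 0},
    {"dx": 0, "dy": 0.7, "dz": -0.1, "roll": 0, "claw": 0},
    {"dx": 0, "dy": 0.7, "dz": -0.2, "roll": 0, "claw": 0},
    {"dx": 0, "dy": 0.7, "dz": -0.3, "roll": 0, "claw": 0},
  ],
)

```text
clock: 12.1
tcp_pos: [0.4854, 0.0238, 0.0897]
orientation: [-0.0, 0.708, 0.707, -0.0]
wrist_force: [-0.6, -0.6, 0.8]
finger_gap: 0.0424
grip_force: 0.0
```

```bash
python3 - <<'E'
from h import *
c=spin();print(get_state()["clock"],get_state()["tcp_pos"]-[0,.0977,0])
cv2.imwrite("pics/s4.png",cv2.resize(c["image"][120:270,160:340],(720,600),interpolation=3))
E
```

```text
90 []
100 [(np.float64(-88.0), np.float64(-74.0))]
108 [(np.float64(-85.0), np.float64(-75.0))]
-80 [(np.float64(-190.0), np.float64(-165.0)), (np.float64(-145.0), np.float64(-125.0)), (np.float64(-84.0), np.float64(125.0))]
-90 [(np.float64(-190.0), np.float64(-130.0)), (np.float64(-85.0), np.float64(121.0))]
-100 [(np.float64(-89.0), np.float64(-78.0))]
12.15 [ 0.48519558 -0.07394066  0.08940848]
```

View pics/s4.png

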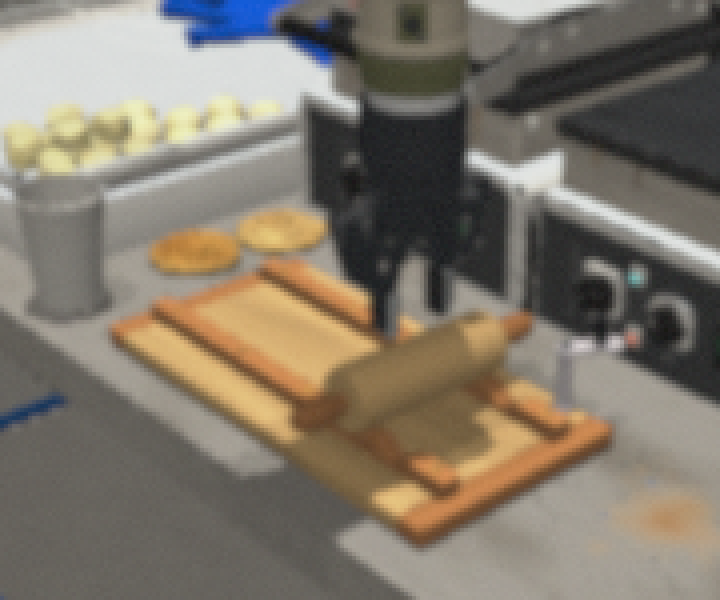

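The crop shows the pin square to the rails and just short of the notches. One more gentle stroke should carry it in.

send_rows(
  increments=[
    {"dx": 0, "dy": 0.03, "dz": -0.1, "roll": 0, "claw": 0},
    {"dx": 0, "dy": 0.03, "dz": -0.2, "roll": 0, "claw": 0},
    {"dx": 0, "dy": 0.03, "dz": -0.3, "roll": 0, "claw": 0},
    {"dx": 0, "dy": 0.03, "dz": -0.37, "roll": 0, "claw": 0},
    {"dx": 0, "dy": 0.03, "dz": -0.41, "roll": 0, "claw": 0},
  ],
)

```text
clock: 12.78
tcp_pos: [0.4857, 0.0244, 0.0806]
orientation: [0.0, 0.708, 0.706, 0.0]
wrist_force: [-3.0, 1.7, 11.9]
finger_gap: 0.0424
grip_force: 6.0
```

send_rows(
  increments=[
    {"dx": 0, "dy": -0.3, "dz": 0, "roll": 0, "claw": 0},
    {"dx": 0, "dy": -0.7, "dz": 0, "roll": 0, "claw": 0},
    {"dx": 0, "dy": -1.1, "dz": 0, "roll": 0, "claw": 0},
    {"dx": 0, "dy": -1.5, "dz": 0, "roll": 0, "claw": 0},
    {"dx": 0, "dy": -1.7, "dz": 0.7, "roll": 0, "claw": 0},
  ],
)

```text
clock: 13.4
tcp_pos: [0.4845, -0.0183, 0.0968]
orientation: [-0.001, 0.708, 0.706, -0.001]
wrist_force: [-0.0, -0.0, 0.9]
finger_gap: 0.043
grip_force: 0.0
```

send_rows(
  increments=[
    {"dx": 0, "dy": 0.4, "dz": 0, "roll": 0, "claw": 0},
    {"dx": 0, "dy": 0.7, "dz": 0, "roll": 0, "claw": 0},
    {"dx": 0, "dy": 0.7, "dz": 0, "roll": 0, "claw": 0},
    {"dx": 0, "dy": 0.7, "dz": 0, "roll": 0, "claw": 0},
    {"dx": 0, "dy": 0.7, "dz": 0, "roll": 0, "claw": 0},
  ],
)

```text
clock: 14.02
tcp_pos: [0.4855, -0.0005, 0.0972]
orientation: [-0.0, 0.708, 0.707, -0.0]
wrist_force: [0.6, -0.8, 0.4]
finger_gap: 0.0429
grip_force: 0.0
```

```bash
python3 - <<'E'
from h import *
c=spin();spin(z=.052);print(get_state()["clock"],get_state()["tcp_pos"]-[0,.0977,0])
cv2.imwrite("pics/s5.png",cv2.resize(c["image"][170:270,240:340],(600,600),interpolation=3))
E
```

```text
90 [(np.float64(-128.0), np.float64(-118.0))]
100 []
108 []
-80 [(np.float64(-190.0), np.float64(-169.0)), (np.float64(-103.0), np.float64(125.0))]
-90 [(np.float64(-190.0), np.float64(-169.0)), (np.float64(-118.0), np.float64(-106.0)), (np.float64(-102.0), np.float64(120.0))]
-100 [(np.float64(-137.0), np.float64(-123.0))]
90 []
100 [(np.float64(-118.0), np.float64(-109.0))]
108 []
-80 [(np.float64(-190.0), np.float64(-162.0)), (np.float64(-101.0), np.float64(134.0))]
-90 [(np.float64(-125.0), np.float64(-101.0))]
-100 [(np.float64(-130.0), np.float64(-109.0))]
14.125 [ 0.48555741 -0.09829191  0.09729948]
```

View pics/s5.png

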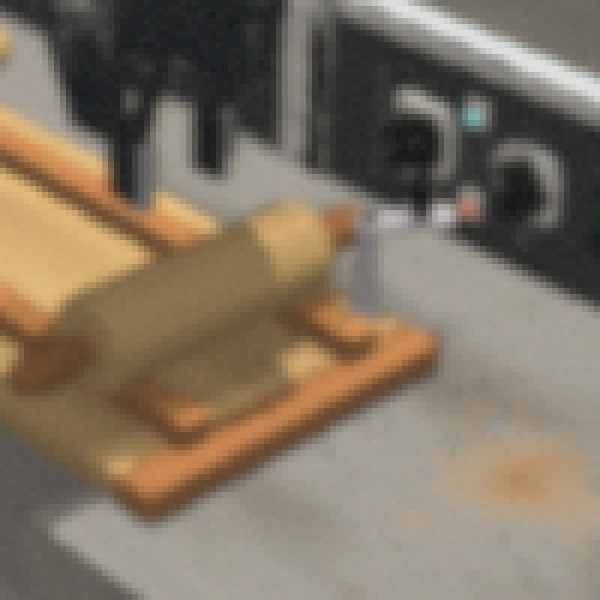

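The pin appears to have dropped into both notches, with its far handle beside the button post. I'll shut the claw, lift, and move right to check from the top camera.

send_rows(
  increments=[
    {"dx": 0, "dy": 0, "dz": 1.2, "roll": 0, "claw": -1},
    {"dx": 0, "dy": -1.5, "dz": 3, "roll": 0, "claw": -1},
    {"dx": 0, "dy": -3.5, "dz": 4, "roll": 0, "claw": -1},
    {"dx": 0, "dy": -5.5, "dz": 4, "roll": 0, "claw": -1},
    {"dx": 0, "dy": -7.5, "dz": 4, "roll": 0, "claw": -1},
  ],
)

```text
clock: 14.75
tcp_pos: [0.4858, -0.1899, 0.1982]
orientation: [0.001, 0.708, 0.707, 0.0]
wrist_force: [0.7, -0.5, 0.4]
finger_gap: -0.0002
grip_force: 0.0
```

send_rows(
  increments=[
    {"dx": 0, "dy": -1.2, "dz": 0, "roll": 0, "claw": -1},
    {"dx": 0, "dy": -2, "dz": 0, "roll": 0, "claw": -1},
    {"dx": 0, "dy": -2.5, "dz": 0, "roll": 0, "claw": -1},
    {"dx": 0, "dy": -2.5, "dz": 0, "roll": 0, "claw": -1},
    {"dx": 0, "dy": -2.5, "dz": 0, "roll": 0, "claw": -1},
  ],
)

```text
clock: 15.38
tcp_pos: [0.4856, -0.2495, 0.1974]
orientation: [-0.0, 0.707, 0.707, 0.0]
wrist_force: [-0.6, -0.4, 0.6]
finger_gap: 0.0003
grip_force: 0.0
```

```bash
python3 - <<'E'
from h import *
c=read_camera("top");im=c["image"]
cv2.imwrite("pics/t6.png",cv2.resize(im[140:270,200:330],(780,780)[:2] and (600,600),interpolation=2))
print(get_state()["tcp_pos"],get_state()["clock"],get_state()["orientation"])
for z in (0,.05,.1,.15):print(z,onz(c,282,163,z).round(3))
s=read_camera("scene")
for x in (.63,.65,.67,.69):
  print(x,[tuple(np.round(proj(s,[x,-.05,z]),0)) for z in (0,.05,.1,.15,.2)])
print([tuple(np.round(proj(c,[x,-.05,z]),0)) for x in(.65,.67) for z in (0,.1,.15)])
E
```

```text
[ 0.48566165 -0.24944779  0.19748453] 15.425 [-1.60636518e-04  7.07247989e-01  7.06965515e-01  1.30778217e-04]
0 [ 0.661 -0.067  0.   ]
0.05 [ 0.646 -0.064  0.05 ]
0.1 [ 0.63  -0.062  0.1  ]
0.15 [ 0.614 -0.06   0.15 ]
0.63 [(np.float64(313.0), np.float64(221.0)), (np.float64(314.0), np.float64(207.0)), (np.float64(315.0), np.float64(192.0)), (np.float64(316.0), np.float64(177.0)), (np.float64(318.0), np.float64(161.0))]
0.65 [(np.float64(317.0), np.float64(218.0)), (np.float64(318.0), np.float64(205.0)), (np.float64(320.0), np.float64(190.0)), (np.float64(321.0), np.float64(175.0)), (np.float64(322.0), np.float64(159.0))]
0.67 [(np.float64(321.0), np.float64(216.0)), (np.float64(323.0), np.float64(202.0)), (np.float64(324.0), np.float64(188.0)), (np.float64(325.0), np.float64(173.0)), (np.float64(327.0), np.float64(157.0))]
0.69 [(np.float64(325.0), np.float64(214.0)), (np.float64(327.0), np.float64(200.0)), (np.float64(328.0), np.float64(186.0)), (np.float64(330.0), np.float64(171.0)), (np.float64(331.0), np.float64(156.0))]
[(np.float64(277.0), np.float64(167.0)), (np.float64(277.0), np.float64(156.0)), (np.float64(277.0), np.float64(150.0)), (np.float64(276.0), np.float64(161.0)), (np.float64(276.0), np.float64(149.0)), (np.float64(276.0), np.float64(143.0))]
```

View pics/t6.png

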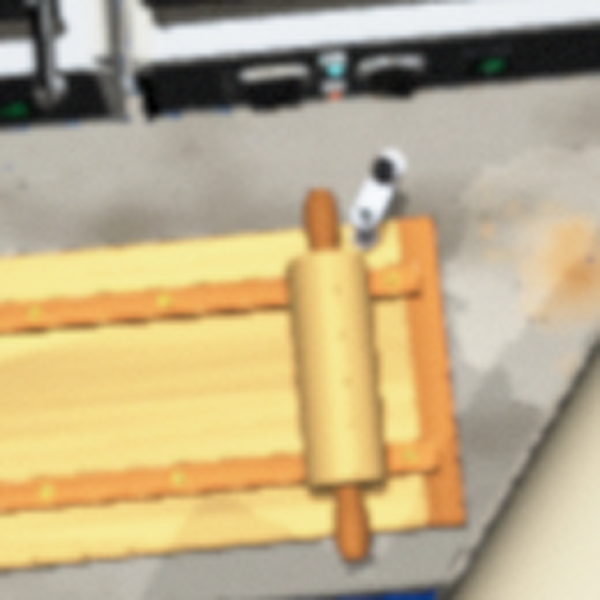

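The crop shows the pin lying across both rails over the notches, with handles at (321,220) and (352,525). The button is still open, with its knob at (385,168). The griddle front is near (330,95). Now I'll put numbers on these.

```bash
python3 - <<'E'
from h import *
c=read_camera("top");b=np.load("b.npz");R,t=b["R"],b["t"]
k=600/130;f=lambda u,v:(200+(u+.5)/k-.5,140+(v+.5)/k-.5)
for n,p,z in [("far",(321,220),.052),("near",(352,525),.052),("knob",(385,168),.0945),("rimL",(290,265),.052),("griddle",(380,98),0)]:
    q=onz(c,*f(*p),z);print(n,q.round(4),(R.T@(q[:2]-t)*1e3).round(1))
for x,y,z in [(113,-120,.052),(-113,-120,.052),(0,-145,.052),(0,-95,.052)]:
    print(x,y,[(a-o+.5)*k for a,o in zip(proj(c,np.append(R@[x/1e3,y/1e3]+t,z)),(200,140))])
E
```

```text
far [ 0.5774 -0.0213  0.052 ] [  92.8 -118.9]
near [ 0.3904 -0.0223  0.052 ] [ -94.3 -120.1]
knob [ 0.5942 -0.0614  0.0945] [ 109.6 -159. ]
rimL [0.5512 0.     0.052 ] [ 66.5 -97.6]
griddle [ 0.6681 -0.0671  0.    ] [ 183.5 -164.6]
113 -120 [np.float64(320.2872239644298), np.float64(188.4211076007284)]
-113 -120 [np.float64(355.258943419228), np.float64(557.0384353849315)]
0 -145 [np.float64(378.9395404506721), np.float64(365.54312038272127)]
0 -95 [np.float64(295.944900606175), np.float64(373.2304415323807)]
```

send_rows(
  increments=[
    {"dx": 1, "dy": 1.5, "dz": 0, "roll": 0, "claw": -1},
    {"dx": 2.2, "dy": 3.3, "dz": 0, "roll": 0, "claw": -1},
    {"dx": 3.4, "dy": 5.1, "dz": -0.5, "roll": 0, "claw": -1},
    {"dx": 4.2, "dy": 6.3, "dz": -1.5, "roll": 0, "claw": -1},
    {"dx": 4.25, "dy": 6.3, "dz": -2.8, "roll": 0, "claw": -1},
  ],
)

```text
clock: 16.15
tcp_pos: [0.5938, -0.09, 0.1275]
orientation: [0.001, 0.706, 0.708, 0.001]
wrist_force: [-0.3, -0.3, -0.6]
finger_gap: -0.0001
grip_force: 0.0
```

send_rows(
  increments=[
    {"dx": 0, "dy": 0, "dz": -0.2, "roll": 0, "claw": -1},
    {"dx": 0, "dy": 0, "dz": -0.6, "roll": 0, "claw": -1},
    {"dx": 0, "dy": 0, "dz": -1.1, "roll": 0, "claw": -1},
    {"dx": 0, "dy": 0, "dz": -1.5, "roll": 0, "claw": -1},
    {"dx": 0, "dy": 0, "dz": -1.7, "roll": 0, "claw": -1},
  ],
)

```text
clock: 16.77
tcp_pos: [0.5915, -0.0933, 0.0844]
orientation: [-0.0, 0.708, 0.706, -0.0]
wrist_force: [-0.9, 0.5, 0.2]
finger_gap: 0.0001
grip_force: 0.0
```

send_rows(
  increments=[
    {"dx": 0, "dy": 0.25, "dz": 0, "roll": 0, "claw": -1},
    {"dx": 0, "dy": 0.5, "dz": 0, "roll": 0, "claw": -1},
    {"dx": 0.05, "dy": 0.75, "dz": 0, "roll": 0, "claw": -1},
    {"dx": 0.1, "dy": 1.0, "dz": 0, "roll": 0, "claw": -1},
    {"dx": 0.1, "dy": 1.2, "dz": 0, "roll": 0, "claw": -1},
  ],
)

```text
clock: 17.4
tcp_pos: [0.5946, -0.0625, 0.0852]
orientation: [0.0, 0.708, 0.707, 0.0]
wrist_force: [1.5, -1.7, 1.2]
finger_gap: -0.0
grip_force: 0.8
```

send_rows(
  increments=[
    {"dx": 0, "dy": 0.2, "dz": 0, "roll": 0, "claw": -1},
    {"dx": -0.1, "dy": 0.4, "dz": 0, "roll": 0, "claw": -1},
    {"dx": -0.2, "dy": 0.55, "dz": 0, "roll": 0, "claw": -1},
    {"dx": -0.3, "dy": 0.68, "dz": 0, "roll": 0, "claw": -1},
    {"dx": -0.42, "dy": 0.78, "dz": 0, "roll": 0, "claw": -1},
  ],
)

```text
clock: 18.02
tcp_pos: [0.5836, -0.0433, 0.0849]
orientation: [0.0, 0.708, 0.707, 0.0]
wrist_force: [0.8, -1.5, -0.4]
finger_gap: 0.0001
grip_force: 0.8
```

```bash
python3 - <<'E'
from h import *
print((get_state()["tcp_pos"]-[.5716,-.0484,0]).round(4))
c=read_camera("scene")
cv2.imwrite("pics/s7.png",cv2.resize(c["image"][150:250,240:370],(780,600),interpolation=3))
print(*[((np.array(proj(c,p))-[240,150]+.5)*6).round() for p in([.5716,-.0484,.0715],[.584,-.0256,.0945])])
E
```

```text
[0.012  0.0051 0.0849]
[368. 342.] [354. 276.]
```

View pics/s7.png

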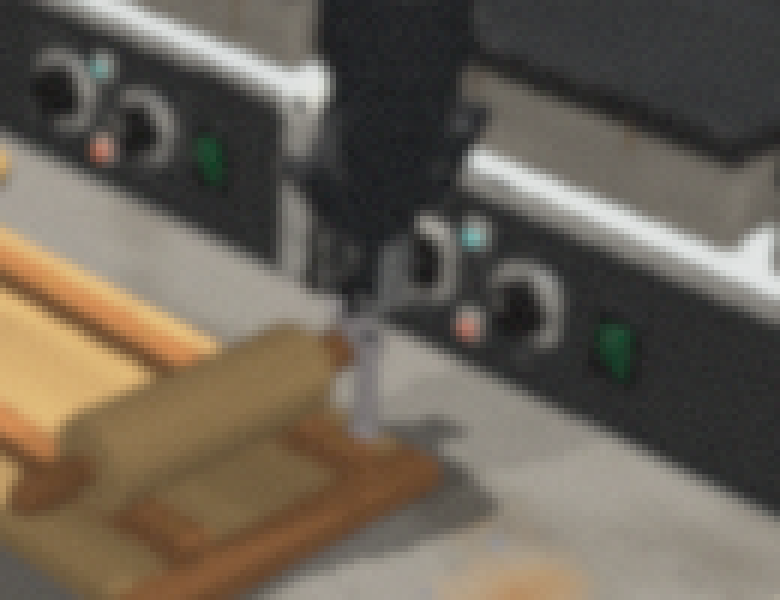

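The fingertip is behind the knob with light contact (1.5 N) and the button has swung close to closed. Next I'll go round to the knob's outer side and finish by pushing toward -x.

send_rows(
  increments=[
    {"dx": 0, "dy": -0.3, "dz": 0, "roll": 0, "claw": -1},
    {"dx": 0, "dy": -0.3, "dz": 0.6, "roll": 0, "claw": -1},
    {"dx": 0.1, "dy": -0.3, "dz": 1.3, "roll": 0, "claw": -1},
    {"dx": 0.7, "dy": 0.3, "dz": 1.4, "roll": 0, "claw": -1},
    {"dx": 1.1, "dy": 0.8, "dz": 1.4, "roll": 0, "claw": -1},
  ],
)

```text
clock: 18.7
tcp_pos: [0.6125, -0.0234, 0.1213]
orientation: [0.001, 0.708, 0.706, 0.001]
wrist_force: [-0.4, 0.2, 0.3]
finger_gap: -0.0003
grip_force: 0.0
```

send_rows(
  increments=[
    {"dx": 0, "dy": 0, "dz": 0, "roll": 0, "claw": -1},
    {"dx": 0, "dy": 0, "dz": -0.4, "roll": 0, "claw": -1},
    {"dx": 0, "dy": 0, "dz": -0.8, "roll": 0, "claw": -1},
    {"dx": 0, "dy": 0, "dz": -1.2, "roll": 0, "claw": -1},
    {"dx": 0, "dy": 0, "dz": -1.45, "roll": 0, "claw": -1},
  ],
)

```text
clock: 19.32
tcp_pos: [0.6106, -0.0237, 0.0824]
orientation: [-0.001, 0.708, 0.706, -0.0]
wrist_force: [-0.2, -0.4, 0.3]
finger_gap: 0.0
grip_force: 0.0
```

send_rows(
  increments=[
    {"dx": -0.2, "dy": 0, "dz": 0, "roll": 0, "claw": -1},
    {"dx": -0.4, "dy": 0, "dz": 0, "roll": 0, "claw": -1},
    {"dx": -0.55, "dy": 0, "dz": 0, "roll": 0, "claw": -1},
    {"dx": -0.65, "dy": 0, "dz": 0, "roll": 0, "claw": -1},
    {"dx": -0.7, "dy": 0, "dz": 0, "roll": 0, "claw": -1},
  ],
)

```text
clock: 19.95
tcp_pos: [0.5941, -0.0234, 0.0843]
orientation: [0.0, 0.708, 0.707, 0.0]
wrist_force: [2.9, 1.3, 2.2]
finger_gap: 0.0001
grip_force: 1.1
```

send_rows(
  increments=[
    {"dx": -0.04, "dy": 0, "dz": 0, "roll": 0, "claw": -1},
    {"dx": -0.08, "dy": 0, "dz": 0, "roll": 0, "claw": -1},
    {"dx": -0.12, "dy": 0, "dz": 0, "roll": 0, "claw": -1},
    {"dx": -0.12, "dy": 0, "dz": 0, "roll": 0, "claw": -1},
    {"dx": -0.12, "dy": 0, "dz": 0, "roll": 0, "claw": -1},
  ],
)

```text
clock: 20.58
tcp_pos: [0.5915, -0.0236, 0.0839]
orientation: [0.0, 0.708, 0.707, 0.0]
wrist_force: [4.2, 1.6, 1.4]
finger_gap: 0.0
grip_force: 2.3
```

send_rows(
  increments=[
    {"dx": -0.06, "dy": 0, "dz": 0, "roll": 0, "claw": -1},
    {"dx": -0.12, "dy": 0, "dz": 0, "roll": 0, "claw": -1},
    {"dx": -0.18, "dy": 0, "dz": 0, "roll": 0, "claw": -1},
    {"dx": -0.2, "dy": 0, "dz": 0, "roll": 0, "claw": -1},
    {"dx": -0.2, "dy": 0, "dz": 0, "roll": 0, "claw": -1},
  ],
)

```text
clock: 21.2
tcp_pos: [0.5904, -0.0238, 0.0848]
orientation: [0.003, 0.708, 0.707, 0.003]
wrist_force: [13.7, 2.1, -2.2]
finger_gap: -0.0
grip_force: 5.6
```

Force jumped to 13.7 N with no further travel, so the stop is reached. I'll back off, leave and measure.

send_rows(
  increments=[
    {"dx": 0.4, "dy": 0, "dz": 0, "roll": 0, "claw": -1},
    {"dx": 0.6, "dy": 0, "dz": 0.2, "roll": 0, "claw": -1},
    {"dx": 0.6, "dy": 0, "dz": 1.5, "roll": 0, "claw": -1},
    {"dx": 0.6, "dy": 0, "dz": 3, "roll": 0, "claw": -1},
    {"dx": 0, "dy": -1.5, "dz": 4.5, "roll": 0, "claw": -1},
  ],
)

```text
clock: 21.82
tcp_pos: [0.5851, -0.0597, 0.1966]
orientation: [-0.001, 0.706, 0.708, -0.001]
wrist_force: [0.9, -0.2, -0.0]
finger_gap: 0.0004
grip_force: 0.0
```

send_rows(
  increments=[
    {"dx": -1, "dy": -1.5, "dz": 0, "roll": 0, "claw": -1},
    {"dx": -2, "dy": -3.5, "dz": 0, "roll": 0, "claw": -1},
    {"dx": -3, "dy": -5.5, "dz": 0, "roll": 0, "claw": -1},
    {"dx": -4, "dy": -7.2, "dz": 0, "roll": 0, "claw": -1},
    {"dx": -4, "dy": -8, "dz": 0, "roll": 0, "claw": -1},
  ],
)

```text
clock: 22.45
tcp_pos: [0.4834, -0.2626, 0.196]
orientation: [-0.001, 0.709, 0.705, -0.001]
wrist_force: [-0.8, -1.1, 0.2]
finger_gap: -0.0001
grip_force: 0.0
```

```bash
python3 - <<'E'
from h import *
print(get_state()["clock"],get_state()["tcp_pos"],get_state()["wrist_force"])
c=read_camera("top");im=c["image"];b=np.load("b.npz");R,t=b["R"],b["t"]
v=im.max(2);m=(v<70).astype(np.uint8);w=np.zeros_like(m);w[170:206,255:300]=1
n,l,st,ce=cv2.connectedComponentsWithStats(m*w)
for s,q in zip(st[1:],ce[1:]):
    if s[4]>5:
        p=onz(c,*q,.0945)[:2];k=(R.T@(p-t)*1e3-[87,-146]);print(s,q,k.round(1),"angle",np.arctan2(k[0],k[1]))
# pin axis check: barrel light extent along y at board x=20,-20, z=.052
g=cv2.cvtColor(im,cv2.COLOR_BGR2HSV)
ys=np.arange(-150,-60,5)
for bx in(95,-95):
    uv=np.array([proj(c,np.append(R@[bx/1e3,y/1e3]+t,.052)) for y in ys],np.float32)
    print(bx,[(int(y),*map(int,h)) for y,h in zip(ys,cv2.remap(g,uv[None,:,0],uv[None,:,1],1)[0])])
E
```

```text
22.45 [ 0.48335342 -0.26256871  0.19601257] [-0.8157115  -1.1262506   0.22209784]
[268 184   3   4  10] [269.2 185.5] [-0.5 27. ] angle -0.018655456969222693
95 [(-150, 96, 6, 199), (-145, 106, 17, 170), (-140, 104, 10, 237), (-135, 102, 5, 250), (-130, 106, 7, 245), (-125, 114, 14, 130), (-120, 118, 14, 50), (-115, 110, 18, 102), (-110, 104, 10, 235), (-105, 105, 6, 246), (-100, 54, 13, 197), (-95, 20, 34, 164), (-90, 21, 35, 164), (-85, 19, 31, 162), (-80, 20, 32, 163), (-75, 19, 33, 160), (-70, 20, 38, 160), (-65, 21, 36, 162)]
-95 [(-150, 25, 105, 240), (-145, 25, 105, 241), (-140, 25, 105, 240), (-135, 24, 110, 237), (-130, 17, 144, 187), (-125, 14, 175, 183), (-120, 14, 172, 212), (-115, 13, 173, 201), (-110, 17, 145, 193), (-105, 23, 112, 234), (-100, 24, 109, 238), (-95, 22, 116, 238), (-90, 21, 119, 238), (-85, 21, 120, 238), (-80, 21, 121, 237), (-75, 21, 120, 236), (-70, 21, 118, 237), (-65, 21, 119, 239)]
```

Knob angle is about 0, so the button is closed with its bar over the handle. The near handle is centred at y = -120, so the pin is seated.

```bash
python3 -c "from workcell import hand_in;print(hand_in())"
```

```text
the job is handed in; nothing more can be done
None
```

The pin rests in both notches, the turn button is closed over its handle, and the job was handed in at about 22.5 s of the 54 s allowed.

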